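# Unlock the tab-lock knob and take the keyhole-hung cover off a flash power pack

### The arm

A 7-joint arm with a two-finger parallel gripper is mounted at the origin on the work surface. World frame = base frame: x ahead of the robot, y to its left, z up, the work surface at z = 0. Lengths are in mm, angles in rad, forces in N, time in s.
With the tool pointing down it reaches from about 425 to 1025 mm from the base axis. Payload 3.6 kg.
Tool frame: the origin (TCP) lies at the very end of the fingers, on their centre line; the grasp point (between the pads) lies 19 mm behind it; z points along the fingers, y is the direction in which the jaws open and shut (so a half turn about z gives the same grasp; the last joint's range is limited). The gripper opens to 85 mm and grips with 20 to 120 N. Pads are 22 mm wide; open, the fingers measure 114 mm over their backs; the gripper's body (76 mm by 85 mm) begins 54 mm behind the grasp point. The pads swing forward as they close: fully open they stand 13 mm farther back than shut.
Start: joints at [1.254, 0.591, 0.048, 1.609, -0.033, 0.943, -0.034], TCP at [160.198, -707.083, 231.302] pointing down, gripper open.
Joint ranges: [-2.69, 2.69], [-0.47, 2.24], [-1.27, 1.36], [0.19, 2.51], [-1.53, 4.68], [0.08, 2.07], [-3.09, 3.09]. Speed limits (rad/s): [2.57, 2.57, 3.14, 3.14, 3.14, 3.14, 3.14].

### API

Orientations are given as a rotation vector (axis times angle).
In Python, from plant import env, optics gives the robot as it stands. Calls block until the motion is done:
- env.move_pose(position, orientation): joint-space move of the TCP to a pose.
- env.servo_line(position, rotation=None, speed=150): straight line of the TCP; rotation=None keeps the orientation; speed is the mean speed in mm/s.
- env.move_j(angles): joint-space move.
- env.move_gripper(opening, newtons=None): finger opening in mm; newtons is the grip in N (None keeps the last); returns when the fingers have stopped.
- env.hold(seconds).
- env.solve_ik(position, orientation): joint angles nearest the present ones, or None.
- optics.capture(name): name is "scene" or "top" or "wrist"; returns the picture (420x560x3 uint8, red, green, blue); there is no depth.
- optics.camera_params(name): a dict with "vertical_fov" (degrees; the focal length in pixels is half the picture's height over the tangent of half this angle, whatever the lens; pixels are square), "cx", "cy" (the principal point, pixels), "R" (3x3) and "t" (3): a world point X has camera coordinates R X + t. Camera axes: x right, y down, z forward; pixel columns grow to the right and rows downward; lengths in mm; the calibration is good to about 2 mm. A picture is of the moment at which its call begins: read the wrist's pose just before it. camera_params takes no time and is no camera call; for the wrist camera it gives the pose at the moment of the call.
A pose or a line that the arm cannot do raises env.Unreachable and nothing moves.
- env.job_done(): hands the job in, once; it reports no verdict.
Readings, each from a call of its own:
- env.get_t(): time.
- env.get_joint_pos(): joint angles.
- env.get_joint_velocities(): joint speeds.
- env.get_effort(): joint torques, N m.
- env.get_tool_pos(): TCP position.
- env.get_tcp_rot(): TCP orientation.
- env.get_wrist_force(): force on the tool from outside, world axes, zero at the start.
- env.get_ft_torque(): the same for the moment, N m.
- env.get_grip_width(): finger opening in mm.
Only numpy, scipy, OpenCV 4.12 (cv2) and the standard library are available. Lean on these libraries where they do the work, as an engineer would, in place of code of your own. Each camera call takes 0.05 s, during which the arm holds its last target.

### The job

Uncover the battery bay of the flash power pack: squeeze both release tabs of the lock knob together, turn the knob clockwise all the way to its stop while the cover still hangs, and let go so that both tabs spring back out and lock it there. Then lift the cover plate up the slope until its keyhole clears the screw head, take it off, and lay it (do not drop it) flat in the empty shallow tray, grip rib upwards, wholly inside. Leave the other things on the table where they are.

Things in the scene. Friction and masses are not known exactly. Their poses are not given: they have to be found in the camera images.
- pack: Flash power pack, a fixed black wedge-shaped box 180 wide, 200 deep, 165 high at the side next to the robot and sloping down to 50 at the far side. Origin at the centre of its underside on the table, x from the low to the high side. On the left or the right of the table, turned up to 0.3 rad.
- panel: The pack's flat grey sloping top, 231 (x) by 180 (y). Origin in the middle of its surface, 108 above the table. x points up the slope, back towards the robot, y across it to the left (seen from the low edge), z out of the surface, 30 degrees from vertical, away from the robot. The knob's axis stands at x = 70, y = 0, the screw at x = 11, y = 0.
- knob_grip (a point): Point on the axis of the black lock knob, 34 above the panel, where the tabs are to be pinched; turns with the knob, z is the axis, out of the panel. At knob angle 0 its x points up the slope and the tabs stand at its +y and -y sides. Middle post 25 dia, 44 high, with a fin 32 long (x), 10 thick. A fixed curb around it is 11 high, radius up to 34: keep fingertips 13 or more above the panel.
- tab_left_face (a point): On the outer face of the grey release tab at the knob's +y side, 34 above the panel, 24 from the axis when out. Each tab is a flat plate 20 wide (x), 5 thick, from 10 to 42 above the panel; the two outer faces are 48 apart when out, 36 when fully pressed. A tooth under each tab sits in a notch of the curb.
- tab_right_face (a point): The same point on the tab at the knob's -y side.
- retainer_tip (a point): Tip of the knob's black retaining arm, 44 from the axis, on its upper face 11 above the panel; the arm is 14 wide and points along the knob's -x. Locked, it points down the slope and ends 2 above the cover's top edge, so that the cover cannot be lifted; turned to the stop it points to the left (panel +y), clear.
- knob (a joint): Angle of the lock knob, rad: 0 locked as found, growing as it turns clockwise seen from above the panel, stop at 1.35. It has 0.1 of play and goes no further unless both tabs are pressed in 4 or more; at 1.3 to 1.35 released tabs spring out into a second pair of notches and lock it there. In between, released tabs merely ride on the curb. It turns easily (friction about 0.03 Nm).
- tab_left (a joint): Travel of the tab on the +y side of the knob, m: 0 out, 0.006 fully pressed towards the axis. Spring: 2 N at the start, 8 N fully pressed.
- tab_right (a joint): The same for the tab on the -y side.
- plate: Aluminium cover, about 0.22 kg, loose, hung on the screw, lying on the panel. 92 (x) by 90 (y), 5 thick. Origin at the centre of its underside; hung, its axes are the panel's and it is at x = -22, y = 0 there. Grip rib on it: 40 along x, 16 thick (y), from 5 to 35 above the underside, centre at x = -18. Keyhole: square hole 20 x 20 centred at x = 18, then a slot 8 wide up to x = 36.
- plate_grip (a point): Point inside the cover's grip rib where it is best gripped (fingers closing along the plate's y): plate x = -18, y = 0, 26 above the plate's underside. Axes as the plate.
- plate_hole (a point): Centre of the keyhole's wide square hole, on the plate's underside.
- screw (a point): Centre of the top of the fixed screw head, 11 above the panel (shank 5 dia, head 13 dia and 4 thick, underside 7 above the panel). When hung the hole's centre is 15 down the slope from the screw: the cover must go up the slope about 15 (12 to 18) before it can be pulled straight off the panel. Axes as the panel.
- tray: Shallow open black tray, fixed, empty: outside 160 along x, 150 along y, 22 high, walls and floor 5 thick. Origin at the centre of its underside on the table, z up. It is on the other side of the table from the pack, turned up to 0.3 rad.
- lens: Dark camera lens standing upright, 74 dia x 90 high. Bystander, to be left alone.
- lens_cap: Flat black lens cap, 54 dia x 9 high, in the gap between power pack and tray. Bystander, to be left alone.
- tape_roll: Roll of tape lying flat, 90 outside dia x 24 high. Bystander, to be left alone.
- light_meter: Hand-held light meter, 95 x 50 x 20. Bystander, to be left alone.
- screwdriver: Screwdriver lying on the table in front of the pack and tray, handle end towards the robot's right. Bystander, to be left alone.
- battery: Grey battery block, 56 x 36 x 22, in the gap between power pack and tray. Bystander, to be left alone.
- stand_clamp: Dark steel clamp, 80 x 38 x 20, on the robot's right. Bystander, to be left alone.
Not all that is in view belongs to the job. There is more than one size of the plate; the one meant has the size given above. Of the things that look like the tray, the middle-sized one is meant.

How it is judged:
By the outcome, as a careful person would: the job done as asked, in the order asked, and still so for the second after the job is handed in, with the robot touching nothing.
It also fails if it takes over 67 s, if anything falls off the work surface, if the arm or the gripper's body presses on something with over 40 N, if the wrist force passes 120 N, or if a joint passes its speed limit or range.

## Working session

There is one attempt and no reset: what is moved stays moved. The work goes in short steps, each a Python script; the robot and the scene stay as the last script left them, time stands still between calls to the robot, and variables do not carry over. Pictures are saved under pics/ and viewed, and the job is handed in when it is done.

```bash
ls; mkdir -p pics; python3 - <<'E'
from plant import env, optics
import cv2
for n in ["scene","top","wrist"]:
    p=optics.camera_params(n); print(n,p)
    im=optics.capture(n); cv2.imwrite(f"pics/{n}0.png",im[:,:,::-1])
print(env.get_t(),env.get_tool_pos(),env.get_tcp_rot(),env.get_grip_width())
E
```

```text
pics
scene {'vertical_fov': 53.00997987073454, 'cx': 279.5268992692984, 'cy': 210.9803775473422, 'R': array([[ 0.77189871,  0.63574274,  0.00188663],
       [ 0.39943244, -0.48266523, -0.77941516],
       [-0.49459692,  0.60238314, -0.62650494]]), 't': array([-434.31265173,  -53.00122329, 1549.23687411])}
top {'vertical_fov': 54.74381148644725, 'cx': 278.1629185664637, 'cy': 207.57514843075197, 'R': array([[-0.02706943, -0.99962839, -0.00321474],
       [-0.9820533 ,  0.02719371, -0.18663286],
       [ 0.18665092, -0.001895  , -0.98242447]]), 't': array([  72.16725803,  521.52669481, 1356.49252929])}
wrist {'vertical_fov': 67.02491427174151, 'cx': 277.93676248863216, 'cy': 207.76793672746908, 'R': array([[ 0.22079717, -0.97531674, -0.00242316],
       [-0.92940834, -0.21115619,  0.30267672],
       [-0.29571734, -0.06457806, -0.9530902 ]]), 't': array([-722.836108  ,  -38.84506318,  378.66177984])}
0.15 [ 160.06549962 -706.4542918   230.40190075] [-3.12041469e+00 -3.49183279e-01  4.71990963e-04] 85.70769136892106
```

View pictures.

View pics/scene0.png

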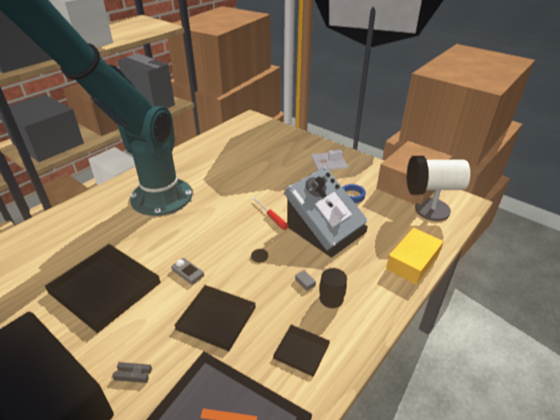

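View pics/top0.png

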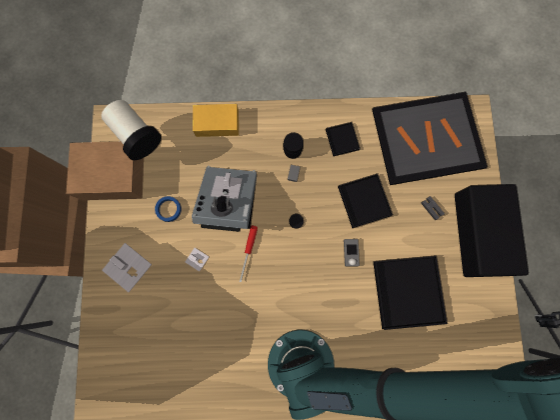

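View pics/wrist0.png

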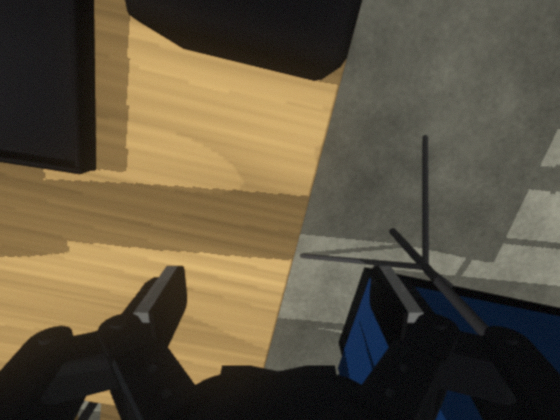

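```bash
python3 - <<'E'
import cv2
im=cv2.imread("pics/top0.png")
c=im[155:245,180:270]; cv2.imwrite("pics/top0_pack.png",cv2.resize(c,None,fx=6.6,fy=6.6,interpolation=cv2.INTER_CUBIC))
c=im[165:235,330:400]; cv2.imwrite("pics/top0_tray.png",cv2.resize(c,None,fx=6,fy=6,interpolation=cv2.INTER_CUBIC))
im=cv2.imread("pics/scene0.png")
c=im[160:260,275:380]; cv2.imwrite("pics/scene0_pack.png",cv2.resize(c,None,fx=6,fy=6,interpolation=cv2.INTER_CUBIC))
E
```

```text
(no output)
```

View pics/top0_pack.png

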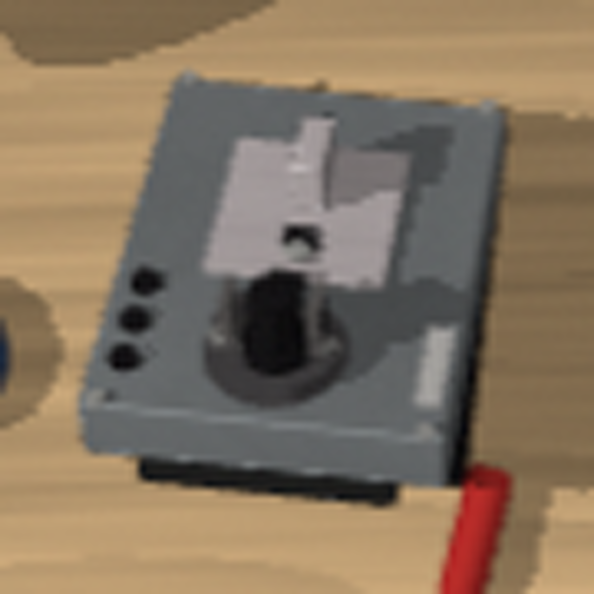

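View pics/top0_tray.png

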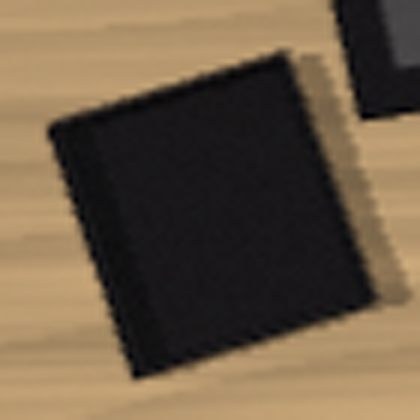

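View pics/scene0_pack.png

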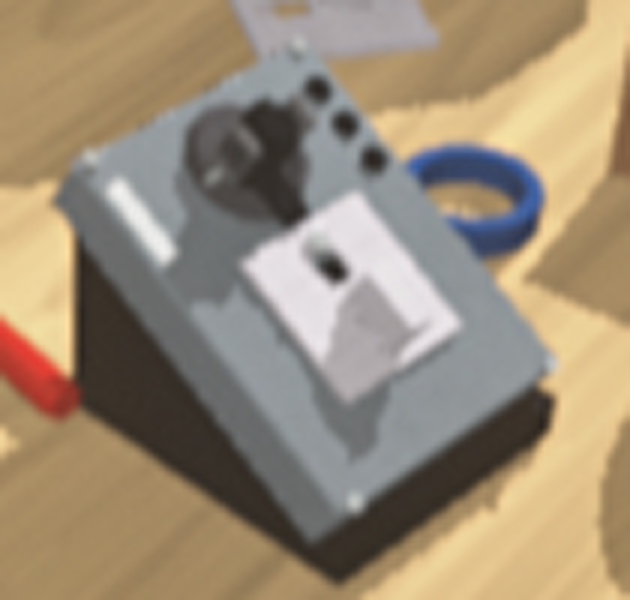

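```bash
cat > h.py <<'E'
import numpy as np, cv2
from scipy.spatial.transform import Rotation as Rn
from scipy.optimize import least_squares
def proj(p,X):
    f=210/np.tan(np.radians(p["vertical_fov"])/2)
    c=np.atleast_2d(X)@np.array(p["R"]).T+np.array(p["t"])
    return np.c_[p["cx"]+f*c[:,0]/c[:,2], p["cy"]+f*c[:,1]/c[:,2]]
def back(p,uv,z):
    f=210/np.tan(np.radians(p["vertical_fov"])/2)
    R=np.array(p["R"]);t=np.array(p["t"])
    uv=np.atleast_2d(uv)
    d=np.c_[(uv[:,0]-p["cx"])/f,(uv[:,1]-p["cy"])/f,np.ones(len(uv))]@R
    C=-R.T@t
    return C+d*((z-C[2])/d[:,2])[:,None]
def panelR(yaw):  # yaw: rotation of the pack about world z relative to x pointing to -X
    # panel x: horizontal toward robot, up 30deg
    A=np.array([[-np.cos(np.pi/6),0,np.sin(np.pi/6)],[0,-1,0],[np.sin(np.pi/6),0,np.cos(np.pi/6)]]).T
    return Rn.from_euler('z',yaw).as_matrix()@A
def panelT(v): return panelR(v[2]),np.array([v[0],v[1],108.])
E
python3 - <<'E'
from h import *
from plant import env, optics
T=optics.camera_params("top");S=optics.camera_params("scene")
s=6.6
c=lambda a,o,s:(np.array(a,float)+.5)/s-.5+o
tp=c([[178,76],[506,105],[447,440],[86,405]],[180,155],6.6)
P=np.array([[-115.5,-90,0],[-115.5,90,0],[115.5,90,0],[115.5,-90,0]])
def f(v):
    R,o=panelT(v); return (proj(T,P@R.T+o)-tp).ravel()
r=least_squares(f,[600,200,0]);print(r.x,r.fun.round(1))
R,o=panelT(r.x)
print("scene pred",(proj(S,P@R.T+o)-[275,160])*6)
trp=c([[48,128],[290,50],[380,302],[136,380]],[330,165],6)
w=back(T,trp,22);print(w)
d=np.linalg.norm(np.roll(w,-1,0)-w,axis=1);print(d,w.mean(0))
scr=[[300,240]]
print(proj(T,np.array([[11,0,11],[70,0,34],[-40,0,26]])@R.T+o)*1-[180,155])
E
```

```text
[ 5.69901330e+02  2.31036603e+02 -1.21224280e-01] [-0.4 -0.2  0.5 -0.   0.9  0.1 -1.   0.1]
scene pred [[557.06669721 362.58718541]
 [338.10590409 521.16230572]
 [ 63.08444072 165.56072947]
 [294.68299087  36.01347805]]
[[ 601.24729044 -156.27165107   22.        ]
 [ 645.14366094 -303.52293413   22.        ]
 [ 491.01724636 -345.08883997   22.        ]
 [ 448.89237429 -199.32052226   22.        ]]
[153.6549111  159.63294209 151.73301319 158.3200107 ] [ 546.57514301 -251.05098686   22.        ]
[[45.22742205 37.18117969]
 [41.69943788 45.82603028]
 [47.53497114 23.08025371]]
```

```bash
cat >> h.py <<'E'
def toolrot(v,ang=0,flip=0):
    """tool z=-panel z, tool y=+-panel y, turned clockwise (seen from above panel) by ang"""
    R=panelR(v[2]); M=np.c_[R[:,0],-R[:,1],-R[:,2]]
    return Rn.from_matrix(M@Rn.from_euler('z',ang+flip*np.pi).as_matrix()).as_rotvec()
def ppt(v,p):
    R,o=panelT(v); return R@np.array(p,float)+o
E
python3 - <<'E'
from h import *
from plant import env
v=[569.9,231,-.1212]
for flip in (0,1):
  for h in (15,150):
    for a in (0,.7,1.38):
      for p in ([70,0,h],):
        print(flip,h,a,np.round(env.solve_ik(ppt(v,p),toolrot(v,a,flip)),2) if env.solve_ik(ppt(v,p),toolrot(v,a,flip)) is not None else None)
  for p in ([-40,0,7],[-25,0,150]):
    q=env.solve_ik(ppt(v,p),toolrot(v,0,flip)); print(flip,p,None if q is None else np.round(q,2))
print(ppt(v,[70,0,150]))
E
```

```text
0 15 0 [ 0.19  0.89 -0.95  1.7   0.33  1.26  0.6 ]
0 15 0.7 [ 0.12  0.83 -0.81  1.71  0.23  1.22  0.  ]
0 15 1.38 [ 0.01  0.77 -0.61  1.71  0.1   1.19 -0.54]
0 150 0 [ 0.2   0.83 -0.98  1.47  0.28  1.53  0.65]
0 150 0.7 [ 0.12  0.77 -0.82  1.47  0.18  1.5   0.06]
0 150 1.38 [ 0.03  0.72 -0.63  1.48  0.08  1.48 -0.51]
0 [-40, 0, 7] [ 0.13  1.01 -0.84  1.51  0.37  1.31  0.71]
0 [-25, 0, 150] [ 0.14  0.95 -0.9   1.29  0.33  1.58  0.74]
1 15 0 [-0.26  0.7  -0.18  1.73 -0.16  1.18 -2.02]
1 15 0.7 [-0.44  0.7   0.09  1.73 -0.31  1.21 -2.56]
1 15 1.38 [-0.62  0.73  0.37  1.74 -0.46  1.26 -3.08]
1 150 0 [-0.18  0.66 -0.27  1.49 -0.1   1.47 -2.09]
1 150 0.7 [-0.32  0.65 -0.02  1.5  -0.21  1.48 -2.66]
1 150 1.38 [ 0.23  0.87 -1.07  1.47  0.34  1.55  2.36]
1 [-40, 0, 7] [-0.27  0.86 -0.09  1.53 -0.17  1.23 -1.94]
1 [-25, 0, 150] [-0.2   0.8  -0.17  1.31 -0.11  1.51 -2.01]
[584.17274693 229.2616228  272.90381057]
```

```bash
python3 - <<'E'
from h import *
from plant import env, optics
v=[569.9,231,-.1212]
p=np.array(env.get_tool_pos())
env.servo_line(p+[0,0,150],speed=250)
env.move_pose(ppt(v,[70,0,170]),toolrot(v,0,0))
print(env.get_t(),env.get_tool_pos(),ppt(v,[70,0,170]),np.round(env.get_joint_pos(),2))
P=optics.camera_params("wrist"); im=optics.capture("wrist"); cv2.imwrite("pics/w1.png",im[:,:,::-1])
for q in ([-115.5,-90,0],[-115.5,90,0],[115.5,90,0],[115.5,-90,0],[70,0,44],[11,0,11],[-40,0,35]): print(q,proj(P,ppt(v,q)))
np.save("w1.npy",P,allow_pickle=True)
E
```

```text
4.5083 [594.56506569 227.20089574 290.09996808] [594.0993896  228.05258788 290.22431864] [ 0.2   0.84 -1.    1.43  0.29  1.57  0.65]
[-115.5, -90, 0] [[354.0708297  338.64040885]]
[-115.5, 90, 0] [[202.12007408 338.91380249]]
[115.5, 90, 0] [[184.36176236 140.54940333]]
[115.5, -90, 0] [[371.1368893  140.23389569]]
[70, 0, 44] [[277.85318132 198.359148  ]]
[11, 0, 11] [[277.93480987 244.62399259]]
[-40, 0, 35] [[278.0318398  300.95338275]]
```

View pics/w1.png

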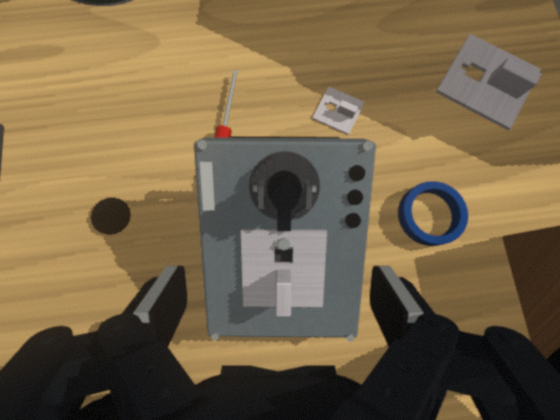

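```bash
python3 - <<'E'
import cv2
im=cv2.imread("pics/w1.png")
c=im[130:350,185:385]; cv2.imwrite("pics/w1z.png",cv2.resize(c,None,fx=2.7,fy=2.7,interpolation=cv2.INTER_CUBIC))
E
```

```text
(no output)
```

View pics/w1z.png

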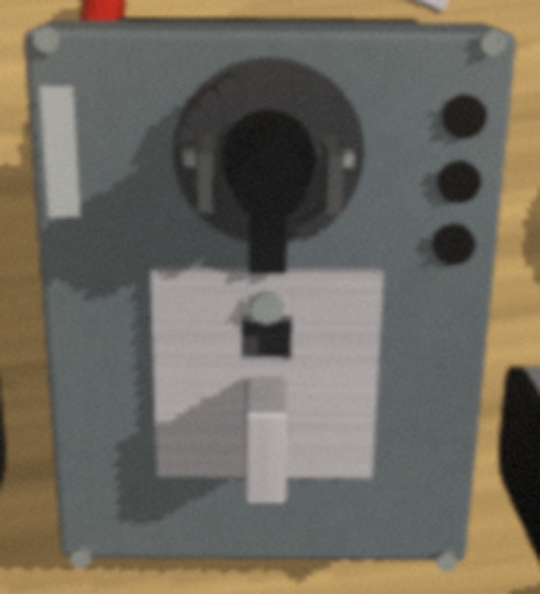

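```bash
cat > fit.py <<'E'
from h import *
from plant import env, optics
T=optics.camera_params("top");S=optics.camera_params("scene");W=np.load("w1.npy",allow_pickle=True).item()
c=lambda a,o,s:(np.array(a,float)+.5)/s-.5+o
tp=c([[178,76],[506,105],[447,440],[86,405],[303,243]],[180,155],6.6)
TP=np.array([[-115.5,-90,0],[-115.5,90,0],[115.5,90,0],[115.5,-90,0],[11,0,11]],float)
wp=c([[60,555],[467,557],[515,38],[28,35],[266,308],[150,270],[384,270],[373,478],[157,478],[247,502],[287,502],[287,412],[247,412]],[185,130],2.7)
WP=np.array([[-115.5,90,0],[-115.5,-90,0],[115.5,-90,0],[115.5,90,0],[11,0,11],[24,45,5],[24,-45,5],[-68,-45,5],[-68,45,5],[-60,8,35],[-60,-8,35],[-20,-8,35],[-20,8,35]],float)
sp=c([[552,362],[65,170],[297,42],[318,240]],[275,160],6)
SP=np.array([[-115.5,-90,0],[115.5,90,0],[115.5,-90,0],[11,0,11]],float)
def res(v,cam,P,p):
    R,o=panelT(v); o=o+[0,0,v[3]] if len(v)>3 else o
    return (proj(cam,P@R.T+o)-p).ravel()
for n,cam,P,p in (("top",T,TP,tp),("wrist",W,WP,wp),("scene",S,SP,sp)):
    r=least_squares(res,[570,231,-.12],args=(cam,P,p)); print(n,r.x.round(3),"rms",np.sqrt((r.fun**2).mean())); print(r.fun.reshape(-1,2).round(1).tolist())
    if n!="scene":
        r=least_squares(res,[570,231,-.12,0],args=(cam,P,p)); print(n,r.x.round(3),"rms",np.sqrt((r.fun**2).mean()))
E
python3 fit.py; python3 - <<'E'
from plant import env
print(env.get_tool_pos(),env.get_tcp_rot())
E
```

```text
top [ 5.70434e+02  2.30863e+02 -1.21000e-01] rms 0.5322664190791359
[[-0.4, -0.4], [0.6, -0.2], [0.9, -0.1], [-0.9, -0.1], [-0.2, 0.6]]
top [ 5.75124e+02  2.33596e+02 -1.22000e-01 -2.09320e+01] rms 0.3831508207278163
wrist [ 5.69751e+02  2.36994e+02 -1.30000e-01] rms 1.5858599021262045
[[-0.4, 2.2], [0.7, 2.5], [2.7, -3.6], [-3.6, -3.7], [0.5, 0.0], [0.1, -0.1], [0.3, 0.5], [0.0, -0.4], [0.0, -0.9], [-0.7, 1.2], [0.1, 1.3], [0.8, 0.3], [-0.6, 0.2]]
wrist [ 5.69493e+02  2.37163e+02 -1.30000e-01 -7.78900e+00] rms 0.8193814498524952
scene [ 5.69437e+02  2.31209e+02 -1.13000e-01] rms 0.5732377189473159
[[1.1, 0.2], [-0.0, -0.2], [-0.4, -0.6], [-0.7, 0.4]]
[594.4859147  227.28576091 290.10645416] [-0.16043811 -2.61392117 -0.04218   ]
```

```bash
python3 - <<'E'
from h import *
from plant import env, optics
v=[570,232.5,-.122]
def rel():
    P=optics.camera_params("wrist"); Rt=Rn.from_rotvec(env.get_tcp_rot()).as_matrix(); p=np.array(env.get_tool_pos())
    R=np.array(P["R"]);C=-R.T@np.array(P["t"])
    print("cam in tool",(Rt.T@(C-p)).round(1),"axes",(Rt.T@R.T).round(4).tolist())
    for q in ([0,42.5,-13],[0,-42.5,-13],[0,0,0]): print(proj(P,p+Rt@np.array(q)))
rel()
for i,(a,p) in enumerate([(0.7,[50,0,150]),(1.35,[50,0,150])]):
    env.move_pose(ppt(v,p),toolrot(v,a,0)); env.hold(.2)
    P=optics.camera_params("wrist"); im=optics.capture("wrist"); cv2.imwrite(f"pics/w{i+2}.png",im[:,:,::-1])
    np.save(f"w{i+2}.npy",P,allow_pickle=True); rel()
    print(env.get_t(),env.get_tool_pos()-ppt(v,p))
E
```

```text
cam in tool [  76.8    0.7 -140.8] axes [[0.0, -0.953, -0.303], [1.0, -0.0002, 0.0005], [-0.0006, -0.303, 0.953]]
[[369.0748445  283.15054135]]
[[183.23908082 283.20508618]]
[[276.29576395 269.31066892]]
cam in tool [  77.4    1.  -140.8] axes [[0.0, -0.9531, -0.3026], [1.0, -0.0002, 0.0005], [-0.0005, -0.3026, 0.9531]]
[[368.41654599 284.45323423]]
[[182.7894354  284.50292737]]
[[275.78531041 270.53201756]]
5.4083 [0.06196219 0.02233347 0.19198889]
cam in tool [  78.     0.8 -140.8] axes [[0.0, -0.9532, -0.3024], [1.0, -0.0001, 0.0003], [-0.0003, -0.3024, 0.9532]]
[[368.70599813 285.72578626]]
[[183.32438471 285.75548706]]
[[276.16539635 271.71796375]]
6.2417 [-0.00913244 -0.15141829 -0.21474746]
```

View pics/w2.png

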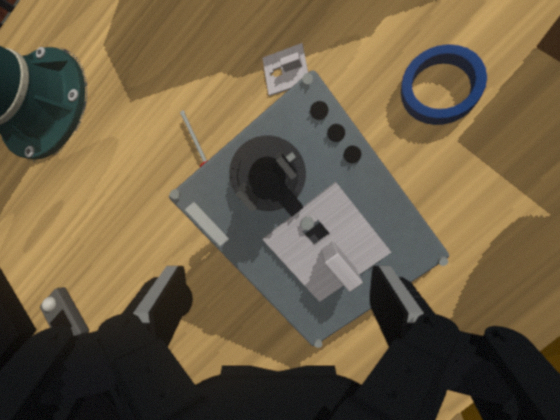

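View pics/w3.png

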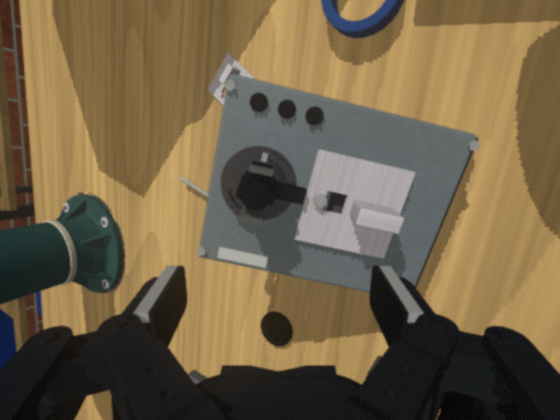

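```bash
python3 - <<'E'
import cv2
im=cv2.imread("pics/w2.png")
c=im[60:350,165:455]; cv2.imwrite("pics/w2z.png",cv2.resize(c,None,fx=2,fy=2,interpolation=cv2.INTER_CUBIC))
im=cv2.imread("pics/w3.png")
c=im[60:310,185:485]; cv2.imwrite("pics/w3z.png",cv2.resize(c,None,fx=2.4,fy=2.4,interpolation=cv2.INTER_CUBIC))
E
```

```text
(no output)
```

View pics/w2z.png

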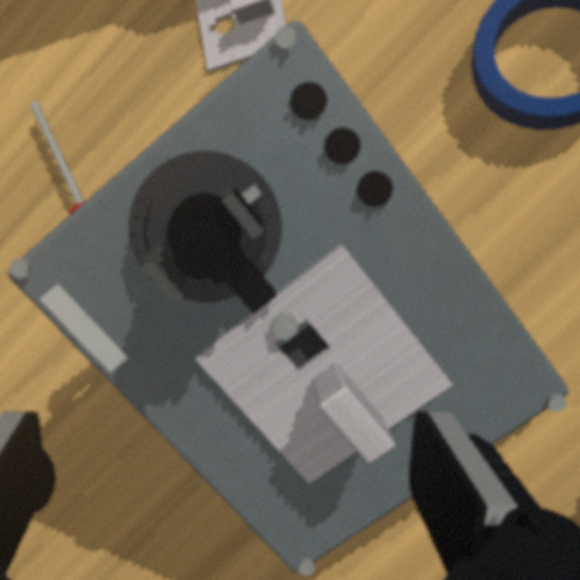

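View pics/w3z.png

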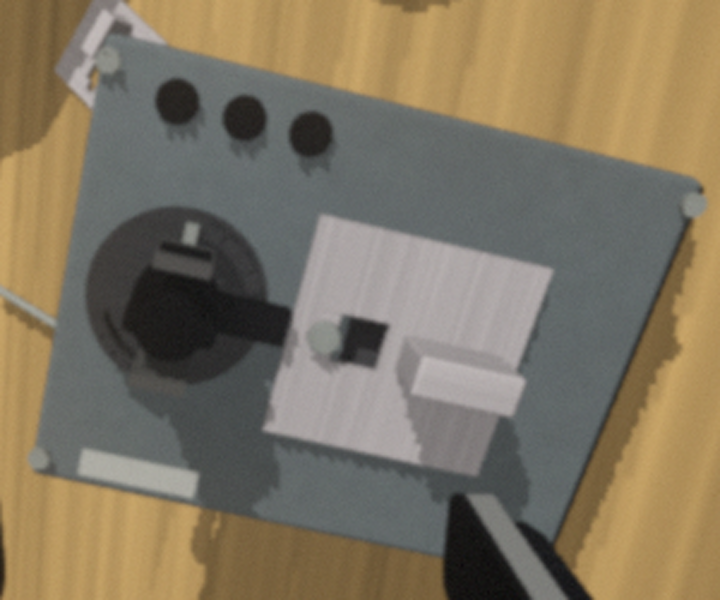

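```bash
cat > fit2.py <<'E'
from h import *
from plant import env, optics
T=optics.camera_params("top");S=optics.camera_params("scene")
W=[np.load(f"w{i}.npy",allow_pickle=True).item() for i in (1,2,3)]
c=lambda a,o,s:(np.array(a,float)+.5)/s-.5+o
Q=np.array([[11,0,11],[24,45,5],[24,-45,5],[-68,-45,5],[-68,45,5],[-20,8,35],[-20,-8,35],[-60,-8,35],[-60,8,35],[70,0,11],[115.5,90,0],[115.5,-90,0],[-115.5,-90,0],[-115.5,90,0]],float)
n=np.nan
wp=[c([[266,308],[150,270],[384,270],[373,478],[157,478],[247,412],[287,412],[287,502],[247,502],[268.5,150],[28,35],[515,38],[467,557],[60,555]],[185,130],2.7),
 c([[286,327],[196,358],[343,246],[453,384],[308,483],[320,402],[343,385],[396,442],[373,463],[206,227],[8,272],[295,20],[568,390],[300,575]],[165,60],2),
 c([[324,337],[263,431],[320,214],[553,268],[478,475],[410,393],[422,355],[526,378],[514,416],[177,296],[36,472],[104,36],[704,182],[n,n]],[185,60],2.4)]
tp=c([[178,76],[506,105],[447,440],[86,405],[303,243]],[180,155],6.6)
TP=np.array([[-115.5,-90,0],[-115.5,90,0],[115.5,90,0],[115.5,-90,0],[11,0,11]],float)
sp=c([[552,362],[65,170],[297,42],[318,240]],[275,160],6)
SP=np.array([[-115.5,-90,0],[115.5,90,0],[115.5,-90,0],[11,0,11]],float)
def projd(p,X,k,rv=np.zeros(3),dt=np.zeros(3)):
    f=210/np.tan(np.radians(p["vertical_fov"])/2)
    R=Rn.from_rotvec(rv).as_matrix()@np.array(p["R"]); t=Rn.from_rotvec(rv).as_matrix()@np.array(p["t"])+dt
    K=np.array([[f,0,p["cx"]],[0,f,p["cy"]],[0,0,1.]])
    return cv2.projectPoints(np.asarray(X,float),Rn.from_matrix(R).as_rotvec(),t,K,np.array([k,0,0,0,0.]))[0][:,0]
def res(u,full=False):
    v=u[:3];kw=u[3];kt=u[4];rv=u[5:8];dt=u[8:11];ks=u[11]
    R,o=panelT(v)
    out=[]
    for w,p in zip(W,wp):
        e=(projd(w,Q@R.T+o,kw,rv,dt)-p); e[np.isnan(e)]=0; out.append(e.ravel()/0.7)
    a=(projd(T,TP@R.T+o,kt)-tp).ravel(); b=(projd(S,SP@R.T+o,ks)-sp).ravel()
    if full: return out,a,b
    return np.concatenate(out+[a/0.6*UT,b/.8*UT,[kw/.3,kt/.3,ks/.3],rv/.01,dt/2])
if __name__=="__main__":
  for UT in (1,0):
    r=least_squares(res,np.r_[570,232,-.12,np.zeros(9)],loss='soft_l1'); print(r.x.round(4).tolist(),r.cost)
    cov=np.linalg.pinv(r.jac.T@r.jac);print("sd",np.sqrt(np.diag(cov))[:3])
    o,a,b=res(r.x,True)
    for e in o: print((e*.7).reshape(-1,2).round(1).tolist())
    print(a.round(1),b.round(1))
E
python3 fit2.py
```

```text
[571.9449, 236.2578, -0.1221, -0.0433, -0.5756, -0.0065, 0.0094, 0.0049, -2.3444, -3.7969, 5.1816, -0.5982] 63.852807870270716
sd [0.40394426 0.50301354 0.00688494]
[[0.5, 0.1], [0.7, 0.2], [-0.4, 0.6], [-0.2, -1.2], [1.0, -1.8], [-0.5, -0.4], [0.6, -0.4], [0.1, 0.0], [-0.5, -0.1], [-0.1, 3.7], [-1.9, -1.4], [0.4, -2.1], [-0.1, 0.8], [1.6, 0.4]]
[[-0.4, -0.1], [0.4, 0.1], [-0.4, -0.7], [-0.8, -0.9], [1.0, -0.8], [-1.2, 1.2], [1.4, -0.5], [0.5, 1.0], [-1.9, 0.1], [-0.5, 3.2], [-1.2, 1.4], [0.5, -0.6], [1.4, 0.7], [-1.5, -0.1]]
[[0.7, 0.2], [0.9, -0.9], [0.6, 0.1], [-1.1, 0.3], [-0.4, -0.3], [-0.1, 0.6], [0.3, -0.6], [0.8, -0.3], [-0.3, 0.5], [0.1, 3.4], [-1.2, 0.8], [1.6, -0.4], [-1.9, -0.0], [0.0, 0.0]]
[-0.   0.3 -0.8 -0.3 -0.7 -0.6 -0.2 -0.7 -1.2  0.4] [ 0.2 -0.2  1.6 -0.8  0.8 -0.4  0.4  0. ]
[572.1561, 237.0347, -0.1135, -0.0397, 0.0, -0.0034, 0.0096, 0.0133, -2.7809, -2.7134, 5.6449, 0.0] 54.472936651815836
sd [0.42397119 0.84115108 0.01408785]
[[0.5, 0.3], [0.8, 0.4], [-0.4, 0.8], [-0.3, -1.3], [1.0, -1.8], [-0.4, -0.3], [0.7, -0.2], [0.1, 0.1], [-0.4, -0.0], [0.0, 4.0], [-1.8, -1.1], [0.4, -1.7], [-0.3, 0.6], [1.7, 0.4]]
[[-0.3, -0.1], [0.5, 0.1], [-0.3, -0.6], [-0.7, -0.8], [1.0, -0.8], [-1.1, 1.2], [1.5, -0.5], [0.5, 1.0], [-1.9, 0.1], [-0.3, 3.3], [-1.1, 1.4], [0.7, -0.5], [1.5, 0.7], [-1.5, -0.1]]
[[0.6, 0.0], [0.8, -1.0], [0.6, 0.0], [-1.1, 0.2], [-0.5, -0.3], [-0.2, 0.4], [0.2, -0.7], [0.7, -0.4], [-0.4, 0.4], [0.1, 3.2], [-1.2, 0.6], [1.6, -0.6], [-1.6, -0.2], [0.0, 0.0]]
[-2.3 -0.6 -1.4 -0.8 -0.8 -0.8 -2.7 -0.3 -2.1  0.2] [ 2.8 -0.3  1.8 -0.7  1.3 -1.1  1.  -0.1]
```

```bash
sed -i 's/\[70,0,11\],\[115.5,90,0\]/[70,0,2],[115.5,90,0]/' fit2.py; python3 fit2.py | grep -E "^\[5|sd"; python3 - <<'E'
from h import *
from plant import env, optics
v=[571.9,236,-.122]
env.move_gripper(66,20)
env.move_pose(ppt(v,[70,0,110]),toolrot(v,0,0))
env.servo_line(ppt(v,[70,0,58]),toolrot(v,0,0),speed=100); env.hold(.3)
P=optics.camera_params("wrist"); im=optics.capture("wrist"); cv2.imwrite("pics/w4.png",im[:,:,::-1]); np.save("w4.npy",P,allow_pickle=True)
cv2.imwrite("pics/w4z.png",cv2.resize(im[120:360,140:420,::-1],None,fx=2.4,fy=2.4,interpolation=cv2.INTER_CUBIC))
R=panelT(v)[0]
print(env.get_t(),R.T@(env.get_tool_pos()-ppt(v,[70,0,58])),env.get_grip_width(),env.get_wrist_force())
for q in ([70,24,34],[70,-24,34],[70,0,44],[11,0,11]): print(q,proj(P,ppt(v,q)))
E
```

```text
[571.8874, 236.29, -0.1223, -0.0451, -0.577, -0.0052, 0.0096, 0.0044, -2.4539, -3.3057, 4.862, -0.5965] 55.51639625020623
sd [0.40898415 0.49865278 0.0068018 ]
[572.078, 237.001, -0.1148, -0.0421, 0.0, -0.0025, 0.0097, 0.0117, -2.8614, -2.3352, 5.2739, 0.0] 46.16396051434126
sd [0.43406751 0.80415281 0.01340133]
8.6167 [-0.13723988 -0.08711361  0.43157409] 65.98969662349137 [-0.21984509  0.43224604  0.34457627]
[70, 24, 34] [[234.05205631 248.01663264]]
[70, -24, 34] [[318.25153278 247.96533611]]
[70, 0, 44] [[276.07995461 255.85329265]]
[11, 0, 11] [[276.45227798 311.48734036]]
```

View pics/w4z.png

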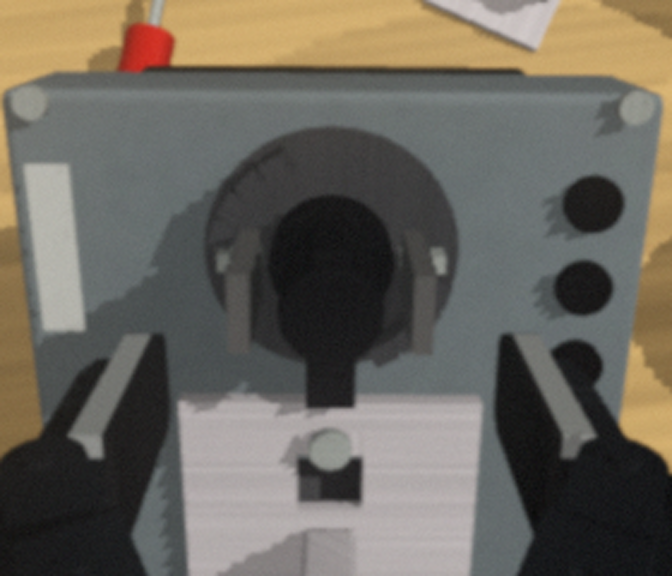

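```bash
python3 - <<'E'
from fit2 import *
P=np.load("w4.npy",allow_pickle=True).item()
rv=np.array([-.0052,.0096,.0044]);dt=np.array([-2.45,-3.3,4.86])
v=[571.9,236.3,-.122];R,o=panelT(v)
X=np.array([[60,24,42],[80,24,42],[60,-24,42],[80,-24,42],[11,0,11],[24,45,5],[24,-45,5],[70,0,44],[72,0,44]],float)
print((projd(P,X@R.T+o,-.045,rv,dt)-[140,120])*2.4)
E
```

```text
[[223.62464921 346.38989458]
 [219.93580297 268.32615751]
 [425.11247864 347.51177952]
 [428.54340979 269.28979136]
 [326.3737033  446.1769895 ]
 [176.69479098 395.91604477]
 [477.13636367 397.74768327]
 [324.01529468 312.28852764]
 [324.00062782 304.37044302]]
```

```bash
python3 - <<'E'
from h import *
from plant import env, optics
v=[571.9,236.2,-.122]
env.servo_line(ppt(v,[70,0,17]),toolrot(v,0,0),speed=60)
print(env.get_t(),panelT(v)[0].T@(env.get_tool_pos()-ppt(v,[70,0,17])),env.get_wrist_force())
env.move_gripper(30,25); env.hold(.2)
print(env.get_t(),env.get_grip_width(),env.get_wrist_force(),env.get_ft_torque())
im=optics.capture("wrist"); cv2.imwrite("pics/w5z.png",cv2.resize(im[120:360,140:420,::-1],None,fx=2.4,fy=2.4,interpolation=cv2.INTER_CUBIC))
E
```

```text
9.45 [-0.14443645 -0.21103789  0.26466773] [-0.881116   -0.30289734  0.42276905]
10.0417 34.19731731332824 [ 1.27534002 -2.73206759  6.2572261 ] [-0.42383928 -0.12320337  0.20813962]
```

View pics/w5z.png

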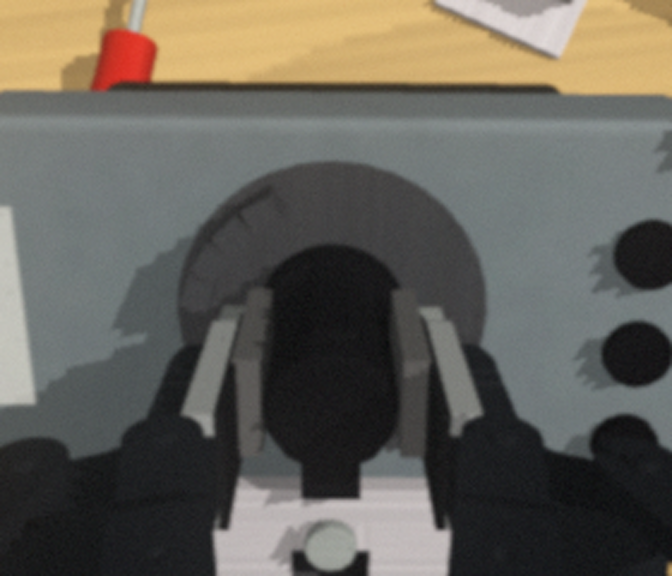

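```bash
python3 - <<'E'
from h import *
from plant import env, optics
v=[571.9,236.2,-.122]
for a in (.08,.2,.35,.5,.7,.9,1.1,1.25):
    env.servo_line(ppt(v,[70,0,17]),toolrot(v,a,0),speed=50)
    w=np.array(env.get_wrist_force()); m=np.array(env.get_ft_torque())
    print(round(env.get_t(),2),a,round(env.get_grip_width(),2),w.round(1),m.round(2))
    if np.linalg.norm(w)>40: break
im=optics.capture("wrist"); cv2.imwrite("pics/w6.png",im[:,:,::-1])
E
```

```text
10.34 0.08 34.62 [ 1.6 -2.4  7.1] [-0.45 -0.19  0.25]
10.61 0.2 34.33 [ 2.3 -4.   6.7] [-0.47 -0.09  0.28]
10.91 0.35 34.39 [ 1.6 -2.1  7.4] [-0.66  0.02  0.34]
11.21 0.5 34.37 [ 2.1 -3.7  7.8] [-0.66  0.01  0.35]
11.56 0.7 34.0 [ 1.3 -3.9  8.7] [-0.73  0.16  0.38]
11.91 0.9 34.24 [ 0.7 -4.3  8.9] [-0.75  0.27  0.41]
12.26 1.1 34.27 [ 0.9 -4.9  9.1] [-0.83  0.4   0.45]
12.56 1.25 34.22 [ 1.  -4.2  9.7] [-0.73  0.47  0.5 ]
```

View pics/w6.png

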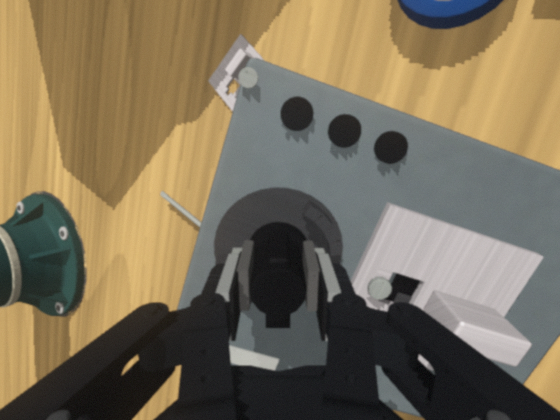

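Knob follows: the arm (at ~278,320) now points away from the plate, and the post is centred between the pads. Going on to the stop.

```bash
python3 - <<'E'
from h import *
from plant import env, optics
v=[571.9,236.2,-.122]
for a in (1.32,1.36,1.39):
    env.servo_line(ppt(v,[70,0,17]),toolrot(v,a,0),speed=30)
    w=np.array(env.get_wrist_force()); m=np.array(env.get_ft_torque())
    R=panelR(v[2])
    print(round(env.get_t(),2),a,round(env.get_grip_width(),2),w.round(1),"axis moment",(R.T@m).round(2), (R.T@w).round(1))
Rt=Rn.from_rotvec(env.get_tcp_rot()).as_matrix(); M0=Rn.from_rotvec(toolrot(v,0,0)).as_matrix()
print("actual turn",Rn.from_matrix(M0.T@Rt).as_rotvec())
E
```

```text
12.86 1.32 33.89 [-0.1 -4.9 10.1] axis moment [ 0.98 -0.48 -0.03] [4.6 4.9 8.9]
13.11 1.36 34.54 [ 0.9 -5.5 10.5] axis moment [ 0.99 -0.5   0.08] [3.9 5.4 9.9]
13.36 1.39 34.18 [ 1.1 -6.2 10.8] axis moment [ 1.06 -0.47  0.79] [ 3.8  6.  10.3]
actual turn [ 0.00346124 -0.00224079  1.38632949]
```

```bash
python3 - <<'E'
from h import *
from plant import env, optics
v=[571.9,236.2,-.122]
env.servo_line(ppt(v,[70,0,17]),toolrot(v,1.365,0),speed=30)
env.move_gripper(68); env.hold(.3)
env.servo_line(ppt(v,[70,0,100]),toolrot(v,1.365,0),speed=120); env.hold(.2)
P=optics.camera_params("wrist"); np.save("w7.npy",P,allow_pickle=True)
im=optics.capture("wrist"); cv2.imwrite("pics/w7z.png",cv2.resize(im[120:360,140:420,::-1],None,fx=2.4,fy=2.4,interpolation=cv2.INTER_CUBIC));cv2.imwrite("pics/w7.png",im[:,:,::-1])
print(env.get_t(),env.get_wrist_force())
E
```

```text
15.425 [0.15938866 0.01748474 1.15214585]
```

View pics/w7z.png

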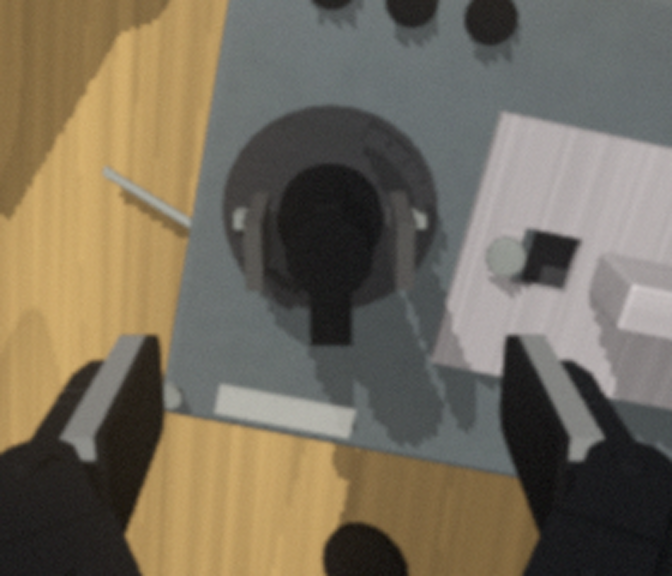

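```bash
python3 - <<'E'
from h import *
from plant import env, optics
v=[571.9,236.2,-.122]
env.move_pose(ppt(v,[-40,0,110]),toolrot(v,0,0))
env.move_gripper(50)
env.servo_line(ppt(v,[-40,0,50]),toolrot(v,0,0),speed=120); env.hold(.2)
print(env.get_t(),panelR(v[2]).T@(env.get_tool_pos()-ppt(v,[-40,0,50])))
P=optics.camera_params("wrist"); np.save("w8.npy",P,allow_pickle=True)
im=optics.capture("wrist"); cv2.imwrite("pics/w8z.png",cv2.resize(im[120:360,140:420,::-1],None,fx=2.4,fy=2.4,interpolation=cv2.INTER_CUBIC));cv2.imwrite("pics/w8.png",im[:,:,::-1])
E
```

```text
17.6917 [-0.303679   -0.42651764  1.20892145]
```

View pics/w8z.png

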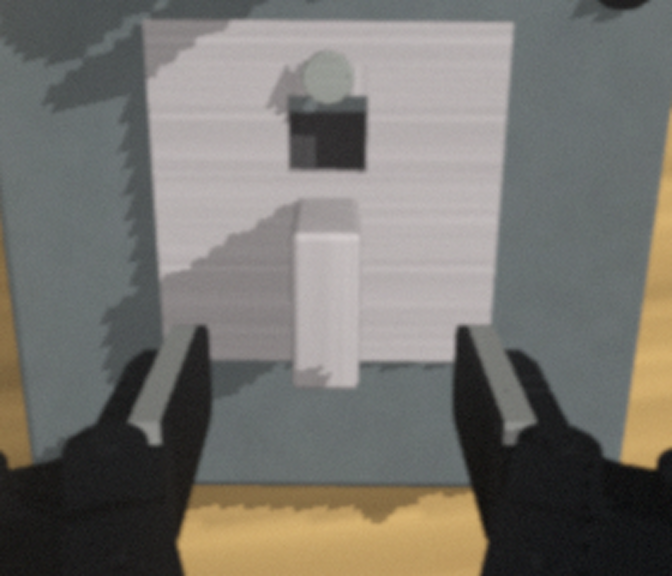

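```bash
python3 - <<'E'
from fit2 import *
P=np.load("w4.npy",allow_pickle=True).item()
rv=np.array([-.0052,.0096,.0044]);dt=np.array([-2.45,-3.3,4.86])
v=[571.9,236.3,-.122];R,o=panelT(v)
X=np.array([[104,0,11],[104,0,0],[70,34,11],[70,34,0],[70,-34,11],[70,-34,0],[36,0,0],[36,0,11],[42,0,0],[42,0,11],[24,10,5]],float)
print(np.c_[X,((projd(P,X@R.T+o,-.045,rv,dt)-[140,120])*2.4).round(0)])
E
python3 - <<'E'
import cv2
im=cv2.imread("pics/w4.png")
c=im[160:300,215:340]; c=cv2.convertScaleAbs(c,alpha=2.5,beta=20); cv2.imwrite("pics/w4c.png",cv2.resize(c,None,fx=4.2,fy=4.2,interpolation=cv2.INTER_CUBIC))
im=cv2.imread("pics/w7.png")
c=im[150:260,220:380]; c=cv2.convertScaleAbs(c,alpha=2.5,beta=20); cv2.imwrite("pics/w7c.png",cv2.resize(c,None,fx=4.2,fy=4.2,interpolation=cv2.INTER_CUBIC))
E
```

```text
[[104.   0.  11. 326. 138.]
 [104.   0.   0. 327. 130.]
 [ 70.  34.  11. 202. 260.]
 [ 70.  34.   0. 208. 246.]
 [ 70. -34.  11. 451. 261.]
 [ 70. -34.   0. 446. 247.]
 [ 36.   0.   0. 327. 353.]
 [ 36.   0.  11. 326. 372.]
 [ 42.   0.   0. 327. 335.]
 [ 42.   0.  11. 326. 353.]
 [ 24.  10.   5. 293. 397.]]
```

View pics/w4c.png

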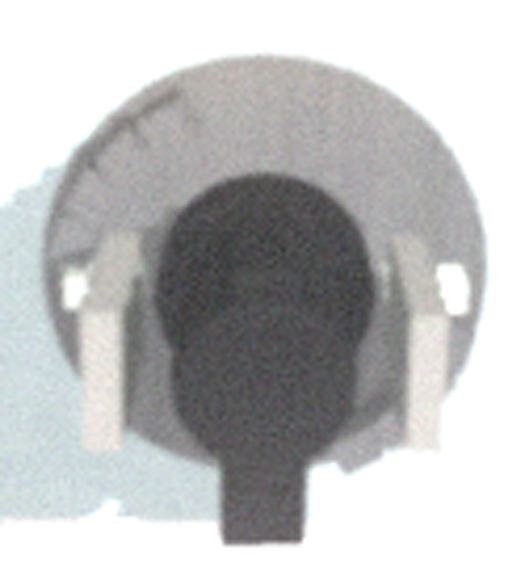

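View pics/w7c.png

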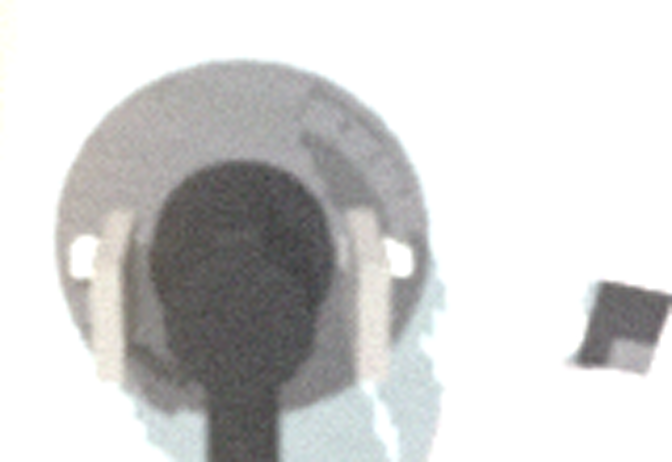

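```bash
python3 - <<'E'
from h import *
from plant import env, optics
v=[571.9,236.2,-.122]; R=panelR(v[2])
r=toolrot(v,0,0)
env.servo_line(ppt(v,[-40,1.4,9.5]),r,speed=60)
w=np.array(env.get_wrist_force());print(env.get_t(),R.T@(env.get_tool_pos()-ppt(v,[-40,1.4,9.5])),(R.T@w).round(1))
if np.linalg.norm(w)<15:
    env.move_gripper(5,50); env.hold(.2)
    print(env.get_t(),env.get_grip_width(),(R.T@np.array(env.get_wrist_force())).round(1))
im=optics.capture("wrist"); cv2.imwrite("pics/w9z.png",cv2.resize(im[60:360,140:420,::-1],None,fx=2,fy=2,interpolation=cv2.INTER_CUBIC))
E
```

```text
18.5667 [-0.14145214 -0.20869913  0.29337183] [-0.4 -1.1  1. ]
19.1667 15.138634651735977 [-1.5  0.1  2.5]
```

View pics/w9z.png

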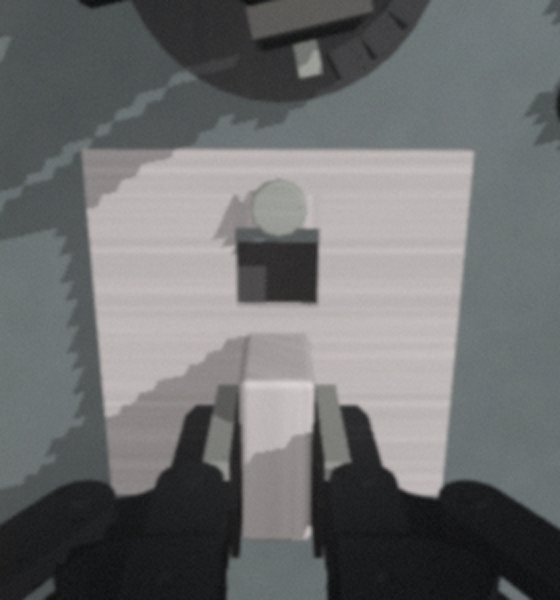

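```bash
python3 - <<'E'
from h import *
from plant import env, optics
v=[571.9,236.2,-.122]; R=panelR(v[2])
r=toolrot(v,0,0)
p0=R.T@(np.array(env.get_tool_pos())-ppt(v,[0,0,0]));print(p0)
for d,z in ((0,.7),(4,.8),(8,.8),(11,.8),(13,.8),(14.5,.8)):
    env.servo_line(ppt(v,[-40+d,1.4,9.5+z]),r,speed=25)
    w=R.T@np.array(env.get_wrist_force());p=R.T@(np.array(env.get_tool_pos())-ppt(v,[0,0,0]))
    print(round(env.get_t(),2),d,w.round(1),(p-p0).round(1),round(env.get_grip_width(),1))
    if np.linalg.norm(w)>25: break
env.hold(.1)
im=optics.capture("wrist"); cv2.imwrite("pics/w10z.png",cv2.resize(im[60:360,140:420,::-1],None,fx=2,fy=2,interpolation=cv2.INTER_CUBIC))
E
```

```text
[-40.55782212   1.08181047  10.13810233]
19.47 0 [-2.3 -0.8  0.4] [0.3 0.3 0. ] 14.9
19.77 4 [-1.9  1.   1.1] [4.7 0.9 0.1] 15.4
20.08 8 [-1.2  1.6  1. ] [9.1 0.6 0.1] 14.7
20.35 11 [-1.  -0.1  0.7] [12.1  0.3  0.1] 14.9
20.6 13 [-2.4  1.   0.6] [13.9  0.2  0.1] 14.5
20.85 14.5 [-2.1 -0.7  0.4] [15.3  0.2  0.1] 15.2
```

View pics/w10z.png

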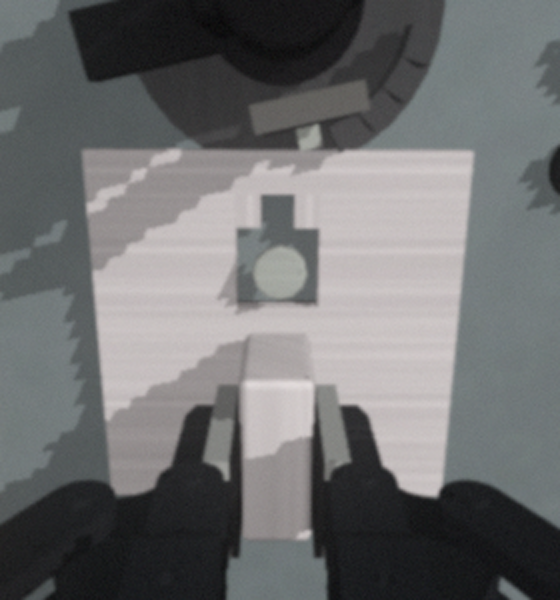

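```bash
python3 - <<'E'
from h import *
from plant import env, optics
v=[571.9,236.2,-.122]; R=panelR(v[2])
r=toolrot(v,0,0)
for z in (3,8,15):
    env.servo_line(ppt(v,[-25.5,1.4,9.5+z]),r,speed=25)
    w=R.T@np.array(env.get_wrist_force()); print(round(env.get_t(),2),z,w.round(1),round(env.get_grip_width(),1))
    if np.linalg.norm(w)>20: raise SystemExit
env.servo_line(ppt(v,[-25.5,1.4,120]),r,speed=150)
p=np.array(env.get_tool_pos()); print(p,env.get_wrist_force(),env.get_t())
th=.264
print(np.round(env.get_joint_pos(),2))
for k in range(4):
    f=th+k*np.pi/2
    x=np.array([np.cos(f),np.sin(f),0]); zz=np.array([0,0,-1.]); M=np.c_[x,np.cross(zz,x),zz]
    # centre of plate is at tool +18 x
    q=env.solve_ik([546.6,-251,200]-18*x,Rn.from_matrix(M).as_rotvec()); q2=env.solve_ik([546.6,-251,20]-18*x,Rn.from_matrix(M).as_rotvec())
    print(k,None if q is None else np.round(q,2),None if q2 is None else np.round(q2,2))
im=optics.capture("wrist"); cv2.imwrite("pics/w11.png",im[:,:,::-1])
E
```

```text
21.25 3 [-2.1 -0.3 -2.7] 15.1
21.6 8 [-0.7 -0.2 -1.8] 15.1
22.03 15 [-1.7  0.1 -2.8] 15.3
[652.25920022 224.539793   198.21200932] [-1.45446255 -0.67992111 -3.85679144] 22.8167
[ 0.14  0.96 -0.9   1.35  0.34  1.53  0.72]
0 [ 0.52  0.46 -0.2   1.95  0.13  0.74 -1.06] [ 0.39  0.73 -0.03  2.04  0.05  0.38 -0.98]
1 [ 0.82  0.56 -0.63  1.88  0.43  0.85  0.24] [ 0.67  0.78 -0.41  1.97  0.6   0.52  0.09]
2 [ 1.    0.69 -1.01  1.86  0.7   0.99  1.52] [ 0.87  0.9  -0.81  1.95  0.98  0.75  1.3 ]
3 [ 1.04  0.69 -1.07  1.92  0.73  0.99  3.04] [ 1.06  1.09 -1.18  2.    1.25  1.05  2.65]
```

View pics/w11.png

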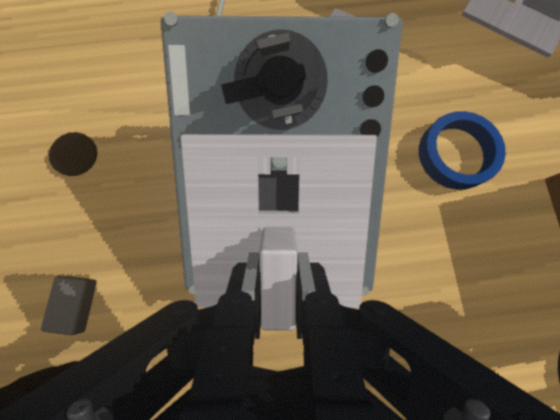

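```bash
cat >> h.py <<'E'
def down(f):
    x=np.array([np.cos(f),np.sin(f),0]); zz=np.array([0,0,-1.]); M=np.c_[x,np.cross(zz,x),zz]
    return Rn.from_matrix(M).as_rotvec(),x
E
python3 - <<'E'
from h import *
from plant import env, optics
p=np.array(env.get_tool_pos())
env.servo_line(p+[0,0,100],speed=200)
r,x=down(.264+np.pi/2)
env.move_pose([546.6,-251,200]-18*x,r); env.hold(.2)
print(env.get_t(),env.get_tool_pos(),env.get_grip_width(),env.get_wrist_force())
P=optics.camera_params("wrist"); np.save("w12.npy",P,allow_pickle=True)
im=optics.capture("wrist"); cv2.imwrite("pics/w12.png",im[:,:,::-1])
im=optics.capture("top"); cv2.imwrite("pics/t12z.png",cv2.resize(im[110:260,290:450,::-1],None,fx=4,fy=4,interpolation=cv2.INTER_CUBIC))
E
```

```text
25.5667 [ 552.17671681 -267.27860666  200.07299787] 14.83942722124897 [ 0.05491668  0.2592975  -2.06516536]
```

View pics/w12.png

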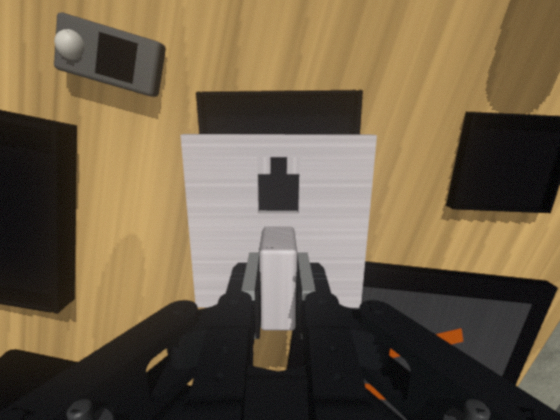

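View pics/t12z.png

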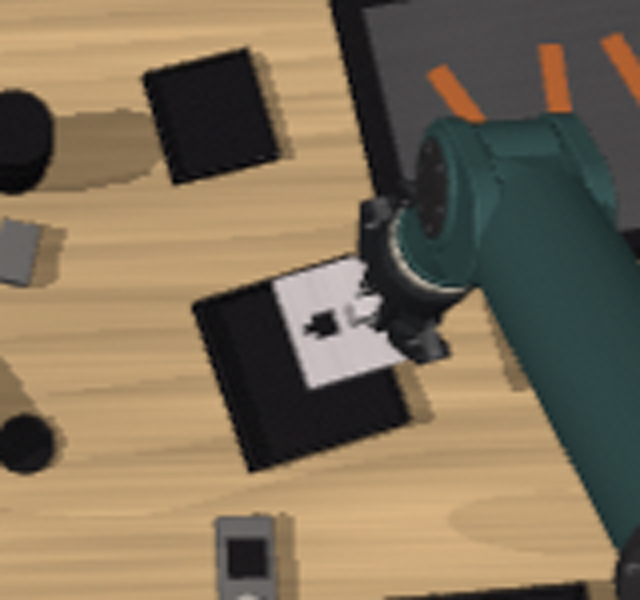

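```bash
python3 - <<'E'
from h import *
P=np.load("w12.npy",allow_pickle=True).item()
rv=np.array([-.0052,.0096,.0044]);dt=np.array([-2.45,-3.3,4.86])
Q=dict(P);Rb=Rn.from_rotvec(rv).as_matrix();Q["R"]=Rb@P["R"];Q["t"]=Rb@P["t"]+dt
r,x=down(.264+np.pi/2); y=np.array([np.cos(.264),np.sin(.264),0])
for C in (P,Q):
    w=back(C,[[197,92],[361,92]],22); print(w,w.mean(0)-75*x,np.linalg.norm(w[0]-w[1]))
E
```

```text
[[ 454.41980053 -198.55151407   22.        ]
 [ 603.98947381 -157.85160473   22.        ]] [ 548.77544053 -250.60310397   22.        ] 155.0082894172394
[[ 451.99081589 -199.04374569   22.        ]
 [ 604.19322964 -157.49333728   22.        ]] [ 547.66282613 -250.67008605   22.        ] 157.77202283400135
```

```bash
python3 - <<'E'
from h import *
from plant import env, optics
r,x=down(.264+np.pi/2)
c=np.array([547.2,-251,0])-18*x
env.servo_line(c+[0,0,35],r,speed=120)
for z in (20,18,17,16,15,14,13,12):
    env.servo_line(c+[0,0,z],r,speed=20)
    w=np.array(env.get_wrist_force()); print(round(env.get_t(),2),z,env.get_tool_pos().round(1),w.round(1),env.get_ft_torque().round(2))
    if w[2]>3: break
E
```

```text
28.09 20 [ 552.  -268.4   20. ] [-0.   0.8 -2.2] [ 0.   -0.07  0.05]
28.34 18 [ 551.8 -268.4   17.9] [-0.2  0.7 -3.2] [-0.04 -0.05  0.01]
28.59 17 [ 551.8 -268.4   17. ] [-0.1 -0.2 -3.2] [-0.02  0.   -0.04]
28.84 16 [ 552.1 -268.4   16.1] [ 0.5 -0.9 -1.3] [-0.02  0.06  0.06]
29.09 15 [ 552.1 -268.4   16. ] [-0.9  0.3  5.8] [ 0.06  0.4  -0.04]
```

```bash
python3 - <<'E'
from h import *
from plant import env, optics
r,x=down(.264+np.pi/2)
c=np.array([547.2,-251,0])-18*x
env.hold(.2); print(env.get_wrist_force(),env.get_tool_pos())
env.move_gripper(40); env.hold(.3)
env.servo_line(c+[0,0,60],r,speed=80)
im=optics.capture("wrist"); cv2.imwrite("pics/w13.png",im[:,:,::-1])
env.servo_line(c+[0,0,220],r,speed=200)
env.hold(.2)
print(env.get_t())
P=optics.camera_params("wrist"); np.save("w14.npy",P,allow_pickle=True)
im=optics.capture("wrist"); cv2.imwrite("pics/w14.png",im[:,:,::-1])
E
```

```text
[-1.61964797  0.39369324  5.06739488] [ 552.109221   -268.43281278   16.04456774]
31.8667
```

View pics/w13.png

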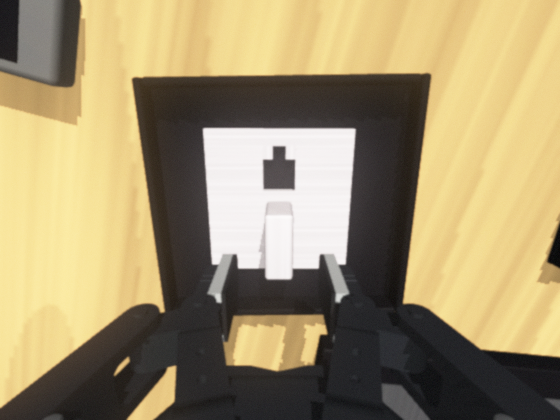

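View pics/w14.png

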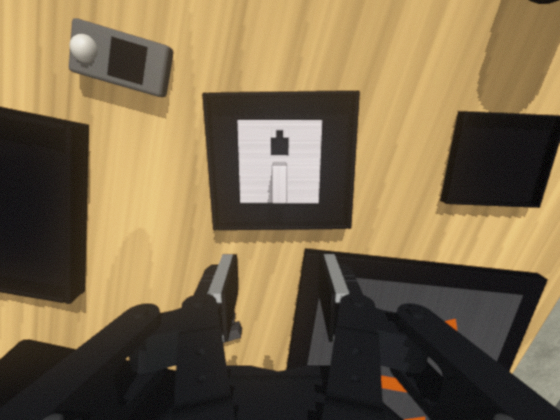

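```bash
python3 - <<'E'
from fit2 import *
P=np.load("w7.npy",allow_pickle=True).item()
rv=np.array([-.0052,.0096,.0044]);dt=np.array([-2.45,-3.3,4.86])
v=[571.9,236.3,-.122];R,o=panelT(v)
for a in (1.3,1.35):
  for t in (24,20,18):
    L=np.array([[-10,t,42],[10,t,42],[-10,-t,42],[10,-t,42],[-44,7,11],[-44,-7,11]],float)
    c,s=np.cos(-a),np.sin(-a)
    X=L@np.array([[c,-s,0],[s,c,0],[0,0,1]]).T+[70,0,0]
    print(a,t,((projd(P,X@R.T+o,-.045,rv,dt)-[140,120])*2.4).round(0).tolist())
from plant import optics
im=optics.capture("top"); cv2.imwrite("pics/t15z.png",cv2.resize(im[140:260,160:400,::-1],None,fx=3.3,fy=3.3,interpolation=cv2.INTER_CUBIC))
im=optics.capture("scene"); cv2.imwrite("pics/s15.png",im[:,:,::-1])
im=cv2.imread("pics/w7.png")[170:270,220:340]; cv2.imwrite("pics/w7d.png",cv2.resize(cv2.convertScaleAbs(im,alpha=2,beta=10),None,fx=6,fy=6,interpolation=cv2.INTER_CUBIC))
E
```

```text
1.3 24 [[248.0, 290.0], [241.0, 225.0], [413.0, 281.0], [411.0, 215.0], [317.0, 343.0], [358.0, 341.0]]
1.3 20 [[261.0, 289.0], [255.0, 224.0], [399.0, 282.0], [397.0, 216.0], [317.0, 343.0], [358.0, 341.0]]
1.3 18 [[268.0, 289.0], [262.0, 223.0], [392.0, 282.0], [390.0, 216.0], [317.0, 343.0], [358.0, 341.0]]
1.35 24 [[246.0, 286.0], [242.0, 221.0], [412.0, 285.0], [413.0, 219.0], [311.0, 342.0], [352.0, 342.0]]
1.35 20 [[259.0, 286.0], [256.0, 220.0], [398.0, 285.0], [399.0, 219.0], [311.0, 342.0], [352.0, 342.0]]
1.35 18 [[266.0, 286.0], [263.0, 220.0], [391.0, 285.0], [391.0, 219.0], [311.0, 342.0], [352.0, 342.0]]
```

View pics/t15z.png

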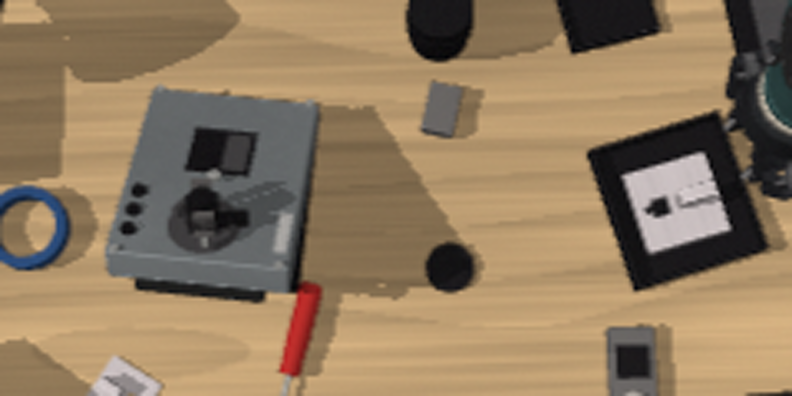

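View pics/w7d.png

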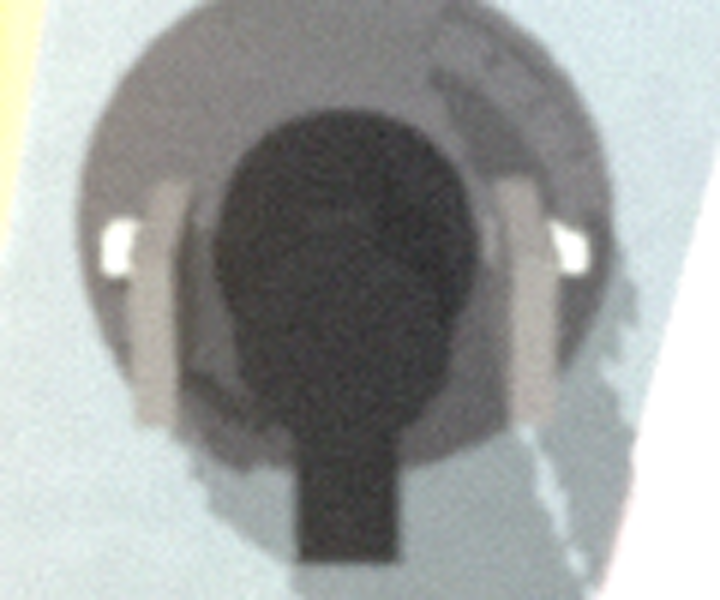

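View pics/s15.png

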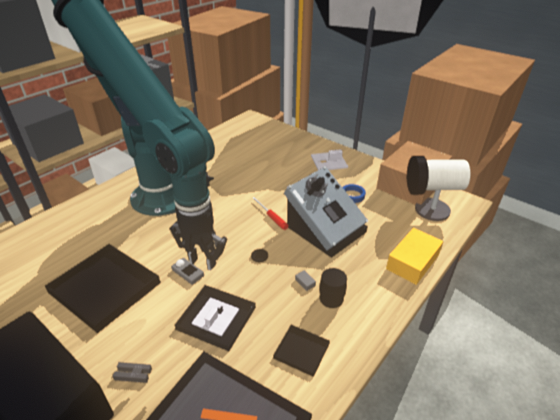

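```bash
python3 - <<'E'
from plant import env
env.job_done(); print(env.get_t(),env.get_wrist_force())
E
```

```text
the job is handed in; nothing more can be done
the job is handed in; nothing more can be done
```

The cover is off the pack and lying flat in the middle-sized tray, and the knob is locked at its stop. I handed the job in at about 32 s of the 67 s allowed.

**What I did**
- **Knob:** I pinched both tabs and turned the knob clockwise until the moment about its axis rose to 0.8 Nm, which showed it was at the stop. Then I let go and the tabs sprang back out.
- **Cover:** I gripped the rib, slid the cover about 15 mm up the slope and lifted it straight off, with no sign of catching in the wrist force. I lowered it into the tray until it pressed with about 5 N, then released it.

**What the last checks showed**
- **Knob:** The retaining arm and tabs in the wrist picture match a knob angle of 1.35. The outer tab faces match being fully out, about 48 mm apart.
- **Cover:** It sits flat and centred in the tray, rib upwards, with clear margin to every wall. I measured that tray at about 160 x 150 mm.
- **Other things:** Compared by eye with the first pictures, nothing else on the table looks moved. The arm is clear above the tray.

**What disagreed:** The top and scene cameras put the pack about 5 mm further right (lower y) than the wrist camera did. I went with the wrist value, and the close-up showed the fingers centred on the knob. At the rib they were about 1.5 mm off sideways, which I corrected before gripping. There is no verdict from the hand-in, and no readings could be taken after it.

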